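# Fish a dropped spacer ring out from under a low shelf

## Robot

A 7-joint arm with a two-finger parallel gripper is mounted at the origin on a cart in front of the work surface, level with it; the furniture and walls round the work are solid. World frame = base frame: x ahead of the robot, y to its left, z up, the work surface at z = 0. Lengths are in mm, angles in rad, forces in N, time in s.
With the tool pointing down it reaches from about 400 to 850 mm from the base axis. Payload 10.4 kg.
Tool frame: the origin (TCP) lies on the centre line of the jaws, within the pads' length; the fingertips stand 11 mm ahead of it and the grasp point (between the pads) lies 8 mm behind it; z points along the fingers, y is the direction in which the jaws open and shut (so a half turn about z gives the same grasp; the last joint's range is limited). The gripper opens to 85 mm and grips with 20 to 120 N. Pads are 22 mm wide; open, the fingers measure 114 mm over their backs; the gripper's body (76 mm by 85 mm) begins 54 mm behind the grasp point. The pads swing forward as they close: fully open they stand 13 mm farther back than shut.
Start: joints at [-0.023, 0.332, -0.065, 1.46, 0.022, 1.35, -0.088], TCP at [625.02, 0.018, 242.338] pointing down, gripper open.
Joint ranges: [-2.6, 2.6], [-0.5, 2.12], [-1.47, 1.34], [0.16, 2.42], [-1.27, 4.41], [0.06, 2.06], [-2.6, 2.6]. Speed limits (rad/s): [2.22, 2.22, 2.79, 2.79, 3.14, 3.14, 3.14].

## Interface

Orientations are given as a 3x3 rotation matrix whose columns are the frame's x, y, z axes.
In Python, from workcell import telemetry, camera, robot gives the robot as it stands. The module is installed in compiled form; this text tells all that it offers.
- The arm moves only by the shell command python3 -m crank 'ROWS'. ROWS is text: rows parted by semicolons, each of 7 numbers parted by spaces: the turn, a rotation vector about the tool's x, y, z in degrees, then the shift along the tool's x, y, z in mm, then the finger opening in mm, from 0 to 85.4. In form: wx wy wz x y z gripper; .... A call has 1 to 8 rows; each row shifts and turns the commanded pose from where the row before left it, along the tool's axes as they then stand; what a row does not reach is not made up. A row lasts 1/8 s, in which the tool goes at most 62.5 mm and 10.7 degrees, less where a joint would pass 70% of its speed; a pose out of reach is approached as far as the arm can. A call is refused whole if a number of a shift passes 62.5 or a number of a turn 10.7, either way. A call with a gripper value outside its range is refused whole. The fingers move at their own pace and stop on an object; the grip force is fixed at half the most. Time passes only in rows, so rows that do not move let the fingers close. It gives the time, the measured TCP pose, the force and the opening at its end, in the units of the state.
- telemetry.sense(): the state, without advancing time (a new reading comes with each control period).
- camera(name): name is "scene" or "side" or "wrist"; returns a dict with "pixels" (384x512x3 uint8, red, green, blue), "K" (3x3 intrinsics, pixels), "xyz" and "orientation" of the camera in the world. Camera axes: x right, y down, z forward; pixel columns grow to the right and rows downward; lengths in mm; the calibration is good to about 2 mm. The wrist camera is an equidistant fisheye: a pixel r from the principal point sees the ray r / f radians off the axis. A picture is of the moment at which its call begins. There is no depth.
- robot.hand_in(): hands the job in, once; it reports no verdict.
The state is a dict: "time_s": time; "qpos": joint angles; "qvel": joint speeds; "tau": joint torques, N m; "tool_pos": TCP position; "tcp_rot": TCP orientation; "force": force on the tool from outside, world axes, zero at the start; "wrist_torque": the same for the moment, N m; "finger_gap": opening from 0.0 (shut) to 1.0 (fully open).
Only numpy, scipy, OpenCV 4.12 (cv2) and the standard library are available. Lean on these libraries where they do the work, as an engineer would, in place of code of your own. Each camera call takes 0.05 s, during which the arm holds its last target.

## Task

A brass spacer ring has fallen under the low shelf. Take the hooked flat probe by its handle, slide the blade under the shelf and feel carefully for the ring until it stops against the hidden foot, never forcing the blade; hook the ring and drag it out until it lies wholly on the blue pad. Then stand the probe on the bare bench, off the pad, and leave the dropper bottle and the round case beside the shelf where they are.

Things in the scene. Friction and masses are not known exactly. Their poses are not given: they have to be found in the camera images.
- shelf: Fixed low shelf: pale wooden board 84 x 246 mm on a grey frame, a petri dish and a wooden case fixed on top. Origin on the bench under the middle of the space below the board; z up, x from the open front to the back, y to the left. In its frame (mm): floor plate to z = 6, free space z = 6 to 22, board top z = 29, back ledge to 43; open only in front, x = -37; back wall x = 35; side walls y = -110 and 110.
- shelf_mouth (a point): Middle of the open front edge of the floor plate: x = -37, y = 0, z = 6 mm in the shelf's frame, same axes. Lost behind it: a brass ring, 28 mm outer and 14 mm inner diameter, 7 mm thick, 60 g, flat and free on the floor plate; its place is not measured. Its centre is at x = -18 to 6 mm in the shelf's frame, to the right (-y) of the hidden foot; the floor from y = -110 to -60 is empty.
- shelf_back (a point): Middle of the back wall's foot: x = 35, y = 0, z = 6 mm in the shelf's frame. The hidden foot stands before it: a rigid, fixed black block that fills the height of the space, x = -26 to 34 mm and 24 mm wide in y; its right-hand (-y) face, not measured, is anywhere from y = -20 to 85 mm in the shelf's frame. Between this face and the ring are 2 to 12 mm of empty floor.
- pad: Fixed blue pad in front of the shelf, 74 x 240 mm, 6 mm thick, flush with the shelf's floor plate. It has the same origin and axes as the shelf and covers x = -111.5 to -37.5, y = -120 to +120 mm there; it is bare at the start.
- probe: Loose hooked flat probe, 140 g in all, standing on the bench to the right. Origin on its underside, on the axis of the handle; z up, x along the blade towards the tip. Upright orange handle 26 (x) x 18 (y) x 88 mm, from z = 5 to z = 93, to be gripped across its 18 mm; black heel plate 56 x 52 mm, 5 mm thick, x = -34 to +22; a collar 32 x 24 mm up to z = 11. Heel and blade lie flat in one plane.
- blade: The steel blade, rigidly part of the probe, same origin and axes. 5 mm thick (z = 0 to 5): straight shaft 12 mm wide (y = -6 to +6) from x = 18 to 116, and at its end a toe (x = 108 to 116) that points to the left and reaches y = 24; the ring fits into the inner corner and the toe then reaches past its centre. More than 20 N from anything it meets under the shelf would bend it.
- probe_tip (a point): Centre of the toe's rounded end: x = 112, y = 20, z = 2.5 mm in the probe's frame.
- oil_dropper: Loose brown dropper bottle, 33 mm across, 102 mm tall, beside the shelf's left end; not to be disturbed. Origin under its middle.
- objective_case: Loose round case, white with black cap, 42 mm across, 53 mm tall, beside the shelf's right end; not to be disturbed. Origin under its middle.

How it is judged:
By the outcome, as a careful person would: the job done as asked, in the order asked, and still so for the second after the job is handed in, with the robot touching nothing.
It also fails if it takes over 56 s, if anything falls off the work surface, if the arm or the gripper's body presses on something with over 40 N, if the wrist force passes 120 N, or if a joint passes its speed limit or range.

## Working session

There is one attempt and no reset: what is moved stays moved. The work goes in short steps, Python scripts to look and compute and a shell command to move; the robot and the scene stay as the last step left them, time stands still between calls to the robot, and variables do not carry over. Pictures are saved under pics/ and viewed, and the job is handed in when it is done.

```bash
mkdir -p pics; ls
python3 - <<'E'
from workcell import telemetry, camera, robot
import cv2,numpy as np
s=telemetry.sense()
print({k:np.round(v,3).tolist() for k,v in s.items()})
for n in ["scene","side","wrist"]:
    c=camera(n); cv2.imwrite(f"pics/{n}0.png",c["pixels"][:,:,::-1])
    print(n,c["K"],c["xyz"],c["orientation"])
E
```

```text
pics
{'time_s': 0.0, 'qpos': [-0.023, 0.333, -0.065, 1.461, 0.022, 1.35, -0.089], 'qvel': [-0.001, -0.0, -0.001, 0.001, -0.001, -0.0, -0.002], 'tau': [0.0, -62.545, 0.05, -39.161, 0.016, 0.01, -0.0], 'tool_pos': [624.638, 0.005, 241.493], 'tcp_rot': [[-0.0, 1.0, -0.001], [1.0, 0.0, -0.0], [-0.0, -0.001, -1.0]], 'force': [-0.467, 1.016, 0.023], 'wrist_torque': [-0.021, 0.006, -0.034], 'finger_gap': 1.003}
scene [[387.05137279   0.         262.41493814]
 [  0.         387.05137279 192.04342543]
 [  0.           0.           1.        ]] [219.78800155 605.00942888 702.41284562] [[-0.86587928 -0.35481811  0.35264315]
 [-0.50023618  0.60834516 -0.61618173]
 [ 0.00410368 -0.70994385 -0.70424632]]
side [[355.87917085   0.         255.19018927]
 [  0.         355.87917085 188.89380764]
 [  0.           0.           1.        ]] [ 581.15822684 -702.56003185  441.84095998] [[ 0.998637    0.03073998 -0.04218043]
 [ 0.0517857  -0.48277361  0.87421272]
 [ 0.00650968 -0.87520552 -0.48370748]]
wrist [[297.31863964   0.         256.23477448]
 [  0.         297.31863964 193.66920903]
 [  0.           0.           1.        ]] [625.77768412  74.5930376  373.31239819] [[ 9.99998629e-01  3.04241127e-05 -1.65567227e-03]
 [-4.59006454e-04 -9.55561522e-01 -2.94791395e-01]
 [-1.59106548e-03  2.94791750e-01 -9.55560198e-01]]
```

View pics/scene0.png

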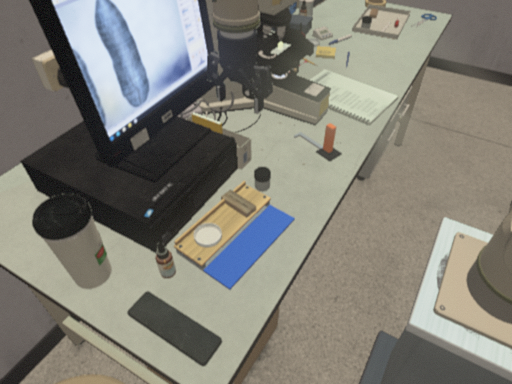

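View pics/side0.png

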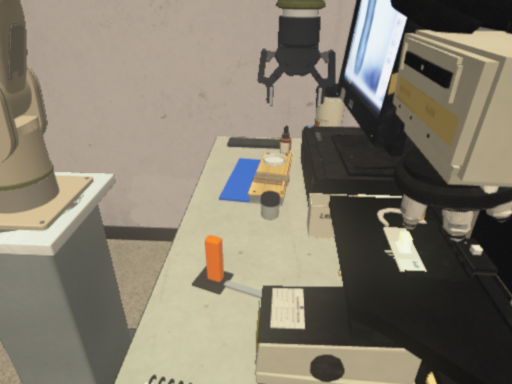

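View pics/wrist0.png

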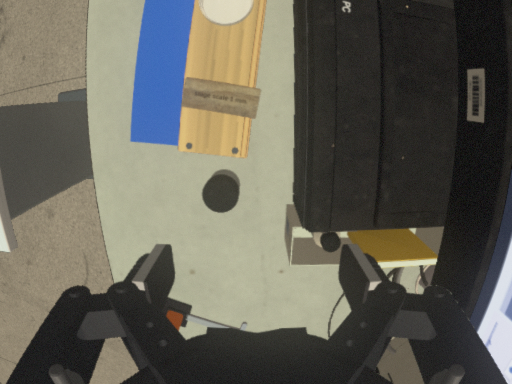

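```bash
cat > h.py <<'E'
from workcell import telemetry, camera, robot
import cv2,numpy as np
def ray(c,name,uv):
    K=c["K"];x=(uv[0]-K[0,2])/K[0,0];y=(uv[1]-K[1,2])/K[1,1]
    if name=="wrist":
        r=np.hypot(x,y);d=np.array([np.sin(r)*x/max(r,1e-9),np.sin(r)*y/max(r,1e-9),np.cos(r)])
    else: d=np.array([x,y,1.])
    return np.array(c["orientation"])@d
def onplane(c,name,uv,z):
    d=ray(c,name,uv);p=np.array(c["xyz"]);return p+d*(z-p[2])/d[2]
def proj(c,name,P):
    q=np.array(c["orientation"]).T@(np.array(P)-c["xyz"]);K=c["K"]
    if name=="wrist":
        t=np.arctan2(np.hypot(q[0],q[1]),q[2]);n=np.hypot(q[0],q[1]);v=t*q[:2]/n
    else: v=q[:2]/q[2]
    return np.array([K[0,0]*v[0]+K[0,2],K[1,1]*v[1]+K[1,2]])
def masks(px):
    hsv=cv2.cvtColor(px,cv2.COLOR_RGB2HSV);H,S,V=cv2.split(hsv)
    return dict(blue=((H>105)&(H<125)&(S>150)&(V>80)),orange=((H<14)&(S>170)&(V>120)))
def big(m):
    n,l,st,ce=cv2.connectedComponentsWithStats(m.astype(np.uint8));i=1+np.argmax(st[1:,4]);return l==i
def quad(m):
    cs,_=cv2.findContours(m.astype(np.uint8),cv2.RETR_EXTERNAL,cv2.CHAIN_APPROX_NONE)
    c=max(cs,key=cv2.contourArea);h=cv2.convexHull(c)
    for e in np.linspace(1,30,60):
        a=cv2.approxPolyDP(h,e,True)
        if len(a)<=4:break
    return a[:,0,:],c[:,0,:]
E
python3 - <<'E'
from h import *
for n in ["scene","side"]:
    c=camera(n);m=masks(c["pixels"])
    b=big(m["blue"]);q,ct=quad(b)
    print(n,"blue",b.sum())
    for u in q: print(u,np.round(onplane(c,n,u,6),1))
    o=big(m["orange"]);q,ct=quad(o);print("orange",o.sum())
    for u in q: print(u,"z93",np.round(onplane(c,n,u,93),1),"z11",np.round(onplane(c,n,u,11),1))
    px=c["pixels"]
    x0,y0,x1,y1=(160,100,360,300) if n=="scene" else (180,120,320,320)
    cr=px[y0:y1,x0:x1,::-1];cv2.imwrite(f"pics/{n}_crop.png",cv2.resize(cr,None,fx=3 if n=="side" else 3,fy=3,interpolation=cv2.INTER_CUBIC)[:600])
E
```

```text
scene blue 2548
[292 218] [463.2  36.4   6. ]
[230 287] [487.7 268.2   6. ]
[205 270] [556.2 260.5   6. ]
[270 206] [527.9  28.6   6. ]Traceback (most recent call last):
  File "<stdin>", line 7, in <module>
  File "h.py", line 21, in big
    n,l,st,ce=cv2.connectedComponentsWithStats(m.astype(np.uint8));i=1+np.argmax(st[1:,4]);return l==i
                                                                       ~~~~~~~~~^^^^^^^^^^
    return _wrapfunc(a, 'argmax', axis=axis, out=out, **kwds)
    return bound(*args, **kwds)
ValueError: attempt to get argmax of an empty sequence
```

Run:
```python
from h import *
for n,(x0,y0,x1,y1) in dict(scene=(280,110,360,170),side=(180,220,280,300)).items():
    c=camera(n)
    cv2.imwrite(f"pics/{n}_probe.png",cv2.resize(c["pixels"][y0:y1,x0:x1,::-1],None,fx=7,fy=7,interpolation=cv2.INTER_CUBIC))
```

```text
(no output)
```

View pics/side_probe.png

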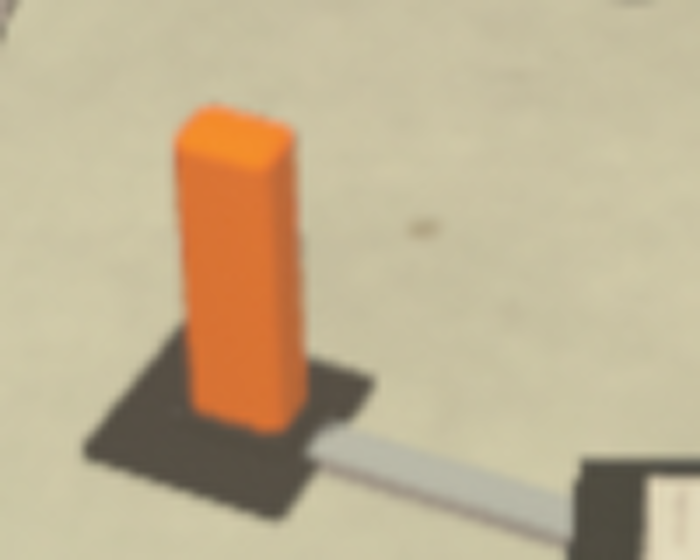

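View pics/scene_probe.png

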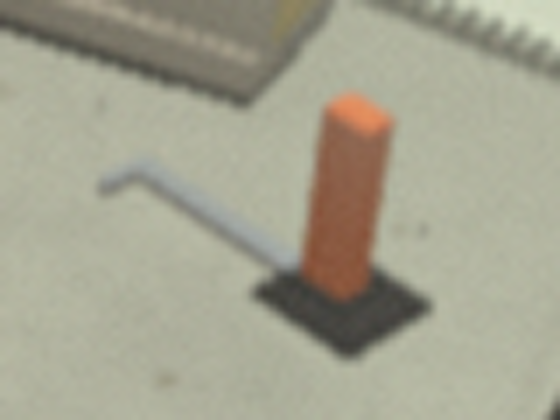

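Run:
```python
from h import *
s=camera("scene");d=camera("side");w=camera("wrist")
S=lambda a,b:np.array([280+a/7,110+b/7]); D=lambda a,b:np.array([180+a/7,220+b/7])
for nm,c,n,pts,z in [("heel side L,B,R",d,"side",[D(83,448),D(280,518),D(376,378)],5),("heel scene L,B,R",s,"scene",[S(250,292),S(348,357),S(433,305)],5),
  ("toe scene tip,corner",s,"scene",[S(100,187),S(142,157)],5),
  ("handle top scene L,Bk,R,F",s,"scene",[S(325,104),S(348,92),S(394,120),S(376,135)],93),
  ("handle top side",d,"side",[D(176,140),D(210,103),D(296,130),D(270,172)],93)]:
    print(nm)
    P=np.array([onplane(c,n,u,z) for u in pts]);print(np.round(P[:,:2],1).tolist(),np.round(np.linalg.norm(np.diff(P,axis=0),axis=1),1))
# wrist blue / side blue
for n,c in [("side",d),("wrist",w)]:
    m=big(masks(c["pixels"])["blue"]);q,_=quad(m)
    for u in q: print(n,u,np.round(onplane(c,n,u,6),1))
# wrist orange, case
c=w;cv2.imwrite("pics/wcrop.png",cv2.resize(c["pixels"][0:250,120:300,::-1],None,fx=2.4,fy=2.4,interpolation=cv2.INTER_CUBIC))
```

```text
heel side L,B,R
[[452.5, -255.3], [503.6, -275.3], [521.2, -226.5]] [54.9 51.9]
heel scene L,B,R
[[519.2, -223.9], [468.5, -206.0], [451.4, -253.8]] [53.8 50.7]
toe scene tip,corner
[[604.2, -256.7], [598.2, -285.2]] [29.1]
handle top scene L,Bk,R,F
[[504.4, -239.8], [499.9, -251.8], [477.2, -243.4], [479.4, -230.8]] [12.8 24.1 12.8]
handle top side
[[479.3, -246.7], [484.8, -232.1], [506.3, -241.2], [502.5, -257.1]] [15.6 23.4 16.3]
side [258 161] [542.6 255.6   6. ]
side [247 199] [526.1  33.7   6. ]
side [221 197] [462.4  39.2   6. ]
side [239 160] [486.1 259.    6. ]
wrist [192   0] [545.7 213.8   6. ]
wrist [176 143] [523.7  28.6   6. ]
wrist [132 140] [462.5  35.    6. ]
wrist [145   2] [482.7 219.3   6. ]
```

View pics/wcrop.png

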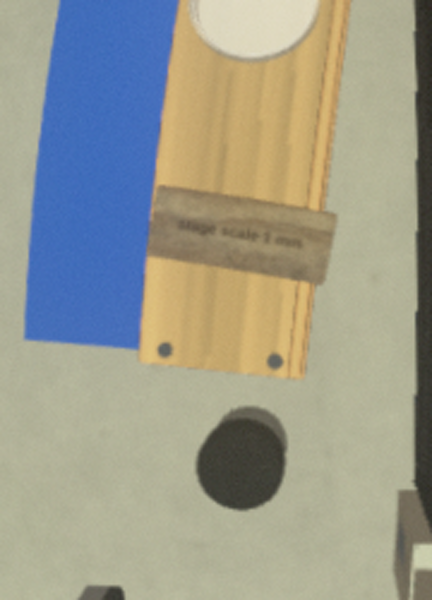

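Run:
```python
from h import *
for n in ["scene","wrist","side"]:
    c=camera(n);m=big(masks(c["pixels"])["blue"]);_,ct=quad(m)
    P=np.array([onplane(c,n,u,6)[:2] for u in ct if 1<u[1]<382])
    # front edge pts: near line between corners
    A=np.array([462.7,36.5]);yv=np.array([.106,.994]);xv=np.array([.994,-.106])
    for _ in range(3):
        r=(P-A);a=r@xv;b=r@yv
        F=P[(abs(a)<4)&(b>10)&(b<225)]
        vx,vy,x0,y0=cv2.fitLine(F.astype(np.float32),cv2.DIST_HUBER,0,.01,.01).ravel()
        if vy<0:vx,vy=-vx,-vy
        yv=np.array([vx,vy]);xv=np.array([vy,-vx])
        A=np.array([x0,y0])+yv*((A-[x0,y0])@yv)
    r=P-A;a=r@xv;b=r@yv
    G=b[(abs(b)<6)&(a>8)&(a<60)]
    L=b[(b>225)&(a>8)&(a<60)]
    print(n,"yaw",np.degrees(np.arctan2(-vx,vy)),"len F",len(F),"right edge b",np.median(G) if len(G) else None,"left",np.median(L) if len(L) else None, "x max",np.percentile(a,95))
    print("A",A, "origin from right edge",A+yv*(np.median(G)+120)+xv*111.5)
w=camera("wrist");print("case",onplane(w,"wrist",(120+242/2.4,465/2.4),53))
```

```text
scene yaw -6.5767317 len F 66 right edge b 1.016466540169647 left 233.9714939828309 x max 68.37089427526386
A [461.9382892   36.58782733] origin from right edge [586.56501472 144.03741609]
wrist yaw -6.805789 len F 130 right edge b -0.9395019898648674 left None x max 63.324255067490675
A [461.47323402  36.6464088 ] origin from right edge [586.2967324  141.65472246]
side yaw -7.17283 len F 36 right edge b 3.952255939383357 left 228.47517107849455 x max 59.39886154204567
A [460.50830592  36.77581559] origin from right edge [586.61272907 145.83582747]
case [585.61305843 -24.49771979  53.        ]
```

```bash
python3 -m crank '0 0 0 -30 -16.5 9 85;0 0 0 -30 -16.5 9 85;0 0 0 -30 -16.5 9 85;0 0 0 -30 -16.5 9 85;0 0 0 -30 -16.5 9 85;0 0 0 -30 -16.5 9 85;0 0 0 -30 -16.5 9 85;0 0 0 -30 -16.5 9 85'
python3 -m crank '0 0 -10 0 0 0 85;0 0 -10 0 0 0 85;0 0 -10 0 0 0 85;0 0 -10 0 0 0 85;0 0 -10 0 0 0 85;0 0 -10 0 0 0 85;0 0 -10 0 0 0 85;0 0 0 0 0 0 85'
python3 - <<'E'
from h import *
s=telemetry.sense();print({k:np.round(v,3).tolist() for k,v in s.items()})
for n in ["wrist","scene"]:
    c=camera(n);cv2.imwrite(f"pics/{n}1.png",c["pixels"][:,:,::-1])
w=camera("wrist")
m=masks(w["pixels"])["orange"];q,_=quad(m)
for u in q: print(u,np.round(onplane(w,"wrist",u,93),1))
E
```

```text
time_s: 1.65
tool_pos: [492.5, -241.0, 170.2]
tcp_rot: [[-0.0, 1.0, 0.001], [1.0, 0.0, -0.0], [-0.0, 0.001, -1.0]]
force: [-1.1, -0.6, -0.2]
finger_gap: 0.997
time_s: 2.65
tool_pos: [493.1, -240.0, 170.4]
tcp_rot: [[-0.939, 0.343, 0.0], [0.343, 0.939, 0.0], [-0.0, 0.0, -1.0]]
force: [-0.0, 0.9, 0.6]
finger_gap: 0.995
{'time_s': 2.65, 'qpos': [0.41, 0.218, -0.045, 1.759, 0.011, 1.165, 1.582], 'qvel': [-0.008, 0.001, 0.009, 0.0, -0.003, -0.0, -0.1], 'tau': [0.159, -52.388, -0.042, -36.91, 0.053, 0.004, 1.963], 'tool_pos': [493.074, -240.009, 170.429], 'tcp_rot': [[-0.939, 0.343, 0.0], [0.343, 0.939, 0.0], [-0.0, 0.0, -1.0]], 'force': [-0.011, 0.887, 0.554], 'wrist_torque': [-0.025, -0.01, 0.028], 'finger_gap': 0.995}
[260 192] [ 483.5 -234.    93. ]
[263 218] [ 503.6 -238.9   93. ]
[244 220] [ 500.2 -253.    93. ]
[243 192] [ 479.2 -245.7   93. ]
```

View pics/wrist1.png

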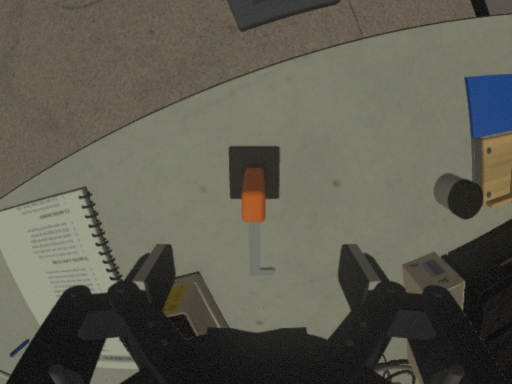

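```bash
python3 -m crank '0 0 0 0.4 -3.2 18 85;0 0 0 0 0 25 85;0 0 0 0 0 25 85;0 0 0 0 0 25 85;0 0 0 0 0 18 85;0 0 0 0 0 7 85;0 0 0 0 0 0 85;0 0 0 0 0 0 85'
python3 - <<'E'
from h import *
c=camera("wrist");cv2.imwrite("pics/wrist2.png",c["pixels"][:,:,::-1])
E
```

```text
time_s: 3.8
tool_pos: [492.1, -243.1, 53.1]
tcp_rot: [[-0.94, 0.342, 0.001], [0.342, 0.94, -0.001], [-0.001, -0.0, -1.0]]
force: [-0.3, 0.4, 0.4]
finger_gap: 0.996
```

View pics/wrist2.png

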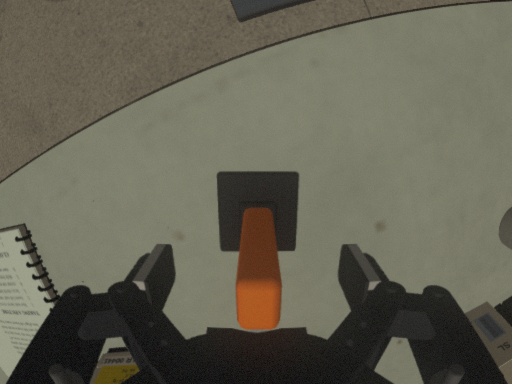

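```bash
python3 -m crank '0 0 0 0 0 0 0;0 0 0 0 0 0 0;0 0 0 0 0 0 0;0 0 0 0 0 0 0;0 0 0 0 0 0 0;0 0 0 0 0 0 0;0 0 0 0 0 0 0;0 0 0 0 0 0 0'
python3 -m crank '0 0 0 0 0 -10 0;0 0 0 0 0 -10 0;0 0 0 0 0 0 0;0 0 0 0 0 0 0'
python3 - <<'E'
from h import *
for n in ["wrist","side"]:
    c=camera(n);cv2.imwrite(f"pics/{n}3.png",c["pixels"][:,:,::-1])
print(telemetry.sense())
E
```

```text
time_s: 4.85
tool_pos: [491.6, -242.9, 52.4]
tcp_rot: [[-0.94, 0.342, 0.0], [0.342, 0.94, 0.0], [-0.0, 0.0, -1.0]]
force: [0.3, 0.3, 1.3]
finger_gap: 0.204
time_s: 5.35
tool_pos: [491.5, -242.8, 72.3]
tcp_rot: [[-0.94, 0.342, 0.0], [0.342, 0.94, 0.0], [-0.0, 0.0, -1.0]]
force: [0.0, -0.4, -0.9]
finger_gap: 0.198
{'time_s': 5.45, 'qpos': array([ 0.41371841,  0.32687952, -0.04427794,  1.84895208,  0.01722003,
        0.96661228,  1.58374896]), 'qvel': array([ 0.00153539,  0.00219024,  0.00019766, -0.00211451, -0.0021334 ,
        0.00137697,  0.0003297 ]), 'tau': array([ 4.62015523e-03, -5.70638287e+01,  3.31529640e-01, -3.37643588e+01,
        1.32554577e-02, -3.72448645e-02,  1.97103782e-04]), 'tool_pos': array([ 491.32357544, -242.7651249 ,   72.02479031]), 'tcp_rot': array([[-9.39701524e-01,  3.41995404e-01, -4.35567984e-04],
       [ 3.41995340e-01,  9.39701623e-01,  2.14632994e-04],
       [ 4.82707439e-04,  5.27287310e-05, -9.99999882e-01]]), 'force': array([ 0.85574341, -1.04824131, -2.6486476 ]), 'wrist_torque': array([-0.03199705,  0.08742654,  0.01388231]), 'finger_gap': 0.19899508871218083}
```

View pics/wrist3.png

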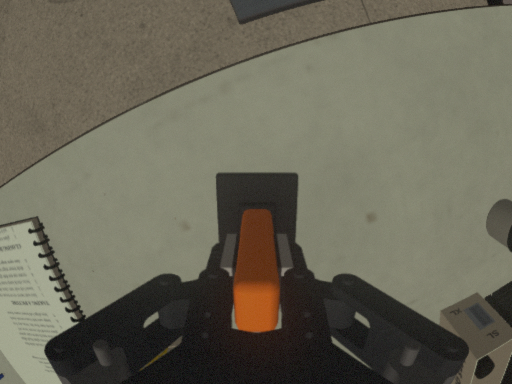

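View pics/side3.png

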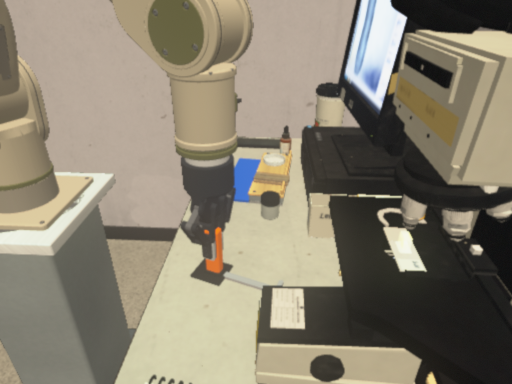

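```bash
python3 -m crank '0 0 0 0 0 -20 0;0 0 0 0 0 -25 0;0 0 0 0 0 -15 0'
python3 -m crank '0 0 0 20 28 0 0;0 0 0 24.5 35 0 0;0 0 0 24.5 35 0 0;0 0 0 24.5 35 0 0;0 0 0 24.5 35 0 0;0 0 0 24.5 35 0 0;0 0 0 24.5 35 0 0;0 0 0 21.4 30 0 0'
python3 -m crank '0 0 -6.6 0 0 0 0;0 0 -6.7 0 0 0 0;0 0 0 0 0 0 0'
python3 - <<'E'
from h import *
s=telemetry.sense();print({k:np.round(v,3).tolist() for k,v in s.items()})
for n in ["scene","side","wrist"]:
    c=camera(n);cv2.imwrite(f"pics/{n}4.png",c["pixels"][:,:,::-1])
E
```

```text
time_s: 5.82
tool_pos: [491.8, -243.0, 133.2]
tcp_rot: [[-0.94, 0.342, 0.001], [0.342, 0.94, -0.0], [-0.001, -0.0, -1.0]]
force: [0.1, -0.1, -1.3]
finger_gap: 0.201
time_s: 6.82
tool_pos: [405.5, 74.9, 132.2]
tcp_rot: [[-0.94, 0.341, 0.0], [0.341, 0.94, -0.0], [-0.0, -0.0, -1.0]]
force: [-0.1, -0.5, -1.5]
finger_gap: 0.201
time_s: 7.2
tool_pos: [406.0, 73.4, 132.1]
tcp_rot: [[-0.993, 0.117, -0.0], [0.117, 0.993, -0.0], [0.0, -0.0, -1.0]]
force: [-0.3, -0.1, -1.3]
finger_gap: 0.204
{'time_s': 7.2, 'qpos': [0.062, -0.019, -0.346, 2.106, -0.007, 1.053, 1.173], 'qvel': [0.004, -0.0, 0.001, -0.0, -0.0, -0.0, -0.065], 'tau': [-0.178, -33.118, 0.081, -35.528, 0.02, -0.035, 1.313], 'tool_pos': [405.999, 73.427, 132.133], 'tcp_rot': [[-0.993, 0.117, -0.0], [0.117, 0.993, -0.0], [0.0, -0.0, -1.0]], 'force': [-0.309, -0.129, -1.271], 'wrist_torque': [0.036, 0.042, -0.016], 'finger_gap': 0.204}
```

View pics/scene4.png

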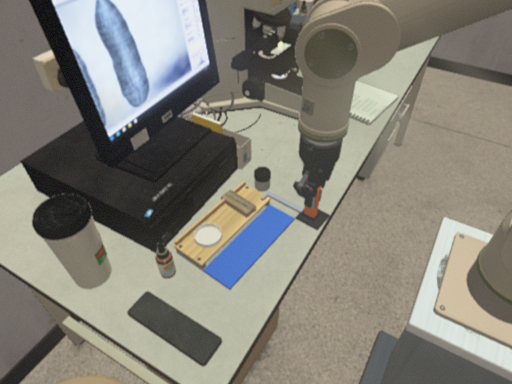

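View pics/side4.png

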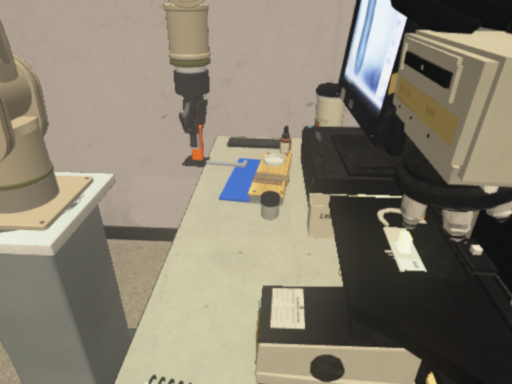

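View pics/wrist4.png

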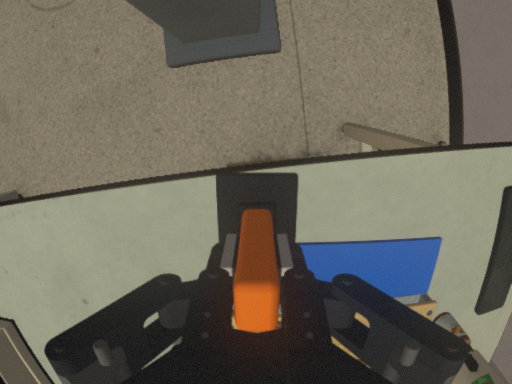

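```bash
python3 -m crank '0 0 0 0 0 15 0;0 0 0 0 0 20 0;0 0 0 0 0 20 0;0 0 0 0 0 12 0;0 0 0 0 0 4 0;0 0 0 0 0 0 0'
python3 - <<'E'
from h import *
s=telemetry.sense();print({k:np.round(v,3).tolist() for k,v in s.items() if k in("force","wrist_torque","tool_pos")})
c=camera("scene");cv2.imwrite(f"pics/scene5.png",cv2.resize(c["pixels"][160:260,220:350,::-1],None,fx=5.5,fy=5.5,interpolation=cv2.INTER_CUBIC))
c=camera("side");cv2.imwrite(f"pics/side5.png",cv2.resize(c["pixels"][130:230,170:310,::-1],None,fx=5.5,fy=5.5,interpolation=cv2.INTER_CUBIC))
E
```

```text
time_s: 8.1
tool_pos: [406.3, 73.5, 61.3]
tcp_rot: [[-0.993, 0.117, 0.0], [0.117, 0.993, 0.0], [-0.0, 0.0, -1.0]]
force: [-0.1, -0.2, -1.7]
finger_gap: 0.204
{'tool_pos': [406.26, 73.466, 61.336], 'force': [-0.057, -0.214, -1.678], 'wrist_torque': [-0.006, 0.073, 0.014]}
```

View pics/scene5.png

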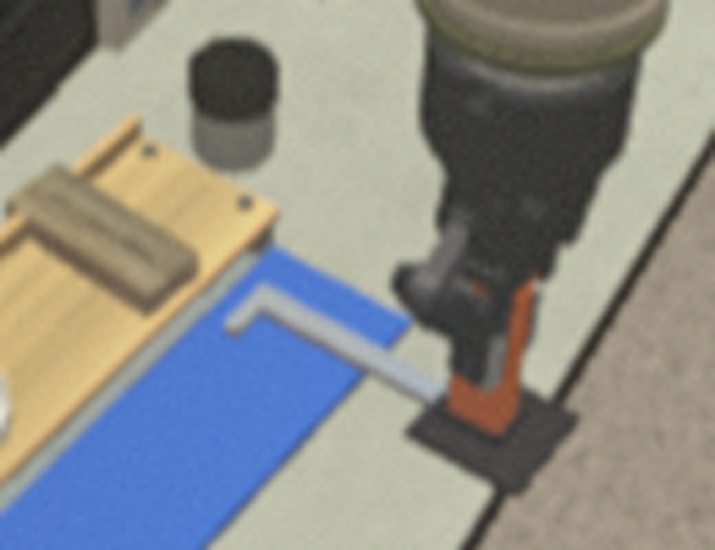

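View pics/side5.png

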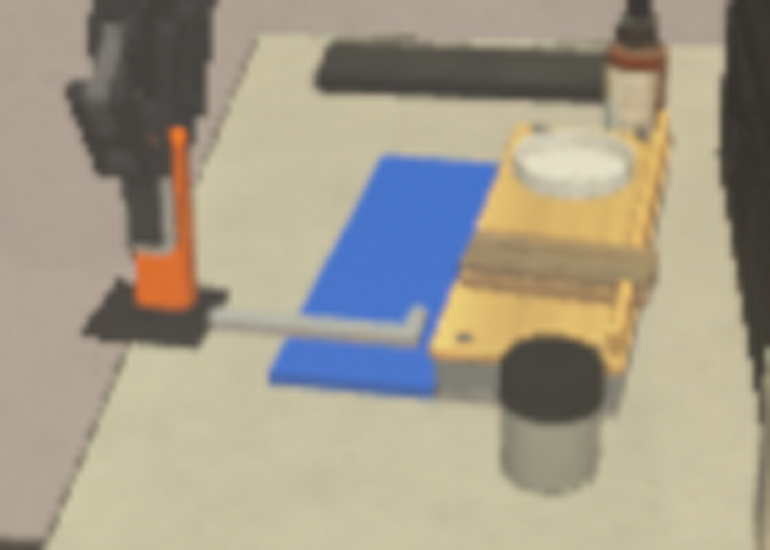

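```bash
cat >> h.py <<'E'
O=np.array([586.3,142.8]);XS=np.array([.9932,-.1167]);YS=np.array([.1167,.9932])
def sh(p): r=np.array(p[:2])-O; return np.round([r@XS,r@YS],1)
E
python3 - <<'E'
from h import *
s=camera("scene");d=camera("side");S=lambda a,b:(220+a/5.5,160+b/5.5);D=lambda a,b:(170+a/5.5,130+b/5.5)
z=14
for nm,u in dict(toecorner=S(265,284),toeend=S(228,325)).items(): print(nm,sh(onplane(s,"scene",u,z)))
print("side toe corner",sh(onplane(d,"side",D(420,346),9.5)))
print("board corner fr scene",sh(onplane(s,"scene",S(279,208),29)),"side",sh(onplane(d,"side",D(432,352),29)))
print("padcorners",sh(onplane(s,"scene",S(412,322),6)),sh(onplane(d,"side",D(270,378),6)))
print("TCP",sh(telemetry.sense()["tool_pos"]))
E
```

```text
toecorner [-56.3 -96.4]
toeend [-57.7 -67.7]
side toe corner [-53.  -92.6]
board corner fr scene [ -42.4 -125.7] side [ -40.4 -130.5]
padcorners [-116.4 -122.8] [-113.4 -126.2]
TCP [-170.4  -89.8]
```

```bash
python3 -m crank '0 0 0 0 -2 1.3 0;0 0 0 -6 0 0 0;0 0 0 -9 0 0 0;0 0 0 -9 0 0 0;0 0 0 -9 0 0 0;0 0 0 -9 0 0 0;0 0 0 -6 0 0 0;0 0 0 0 0 0 0'
python3 -m crank '0 0 0 -6 0 0 0;0 0 0 -8 0 0 0;0 0 0 -8 0 0 0;0 0 0 -8 0 0 0;0 0 0 -4 0 0 0;0 0 0 0 0 0 0'
python3 - <<'E'
from h import *
s=telemetry.sense();print(sh(s["tool_pos"]),s["tool_pos"],s["force"],s["wrist_torque"])
c=camera("scene");cv2.imwrite(f"pics/scene6.png",cv2.resize(c["pixels"][160:260,220:350,::-1],None,fx=5.5,fy=5.5,interpolation=cv2.INTER_CUBIC))
E
```

```text
time_s: 9.3
tool_pos: [453.9, 65.9, 60.0]
tcp_rot: [[-0.993, 0.117, -0.0], [0.117, 0.993, 0.0], [0.0, 0.0, -1.0]]
force: [-0.8, 0.9, -1.3]
finger_gap: 0.208
time_s: 10.05
tool_pos: [487.5, 61.9, 59.9]
tcp_rot: [[-0.993, 0.117, -0.0], [0.117, 0.993, 0.0], [0.0, 0.0, -1.0]]
force: [0.3, -0.4, -1.4]
finger_gap: 0.203
[-88.7 -91.9] [487.52979231  61.86574777  59.91578227] [ 0.26316231 -0.43480835 -1.44045616] [0.05187324 0.03414875 0.00053295]
```

View pics/scene6.png

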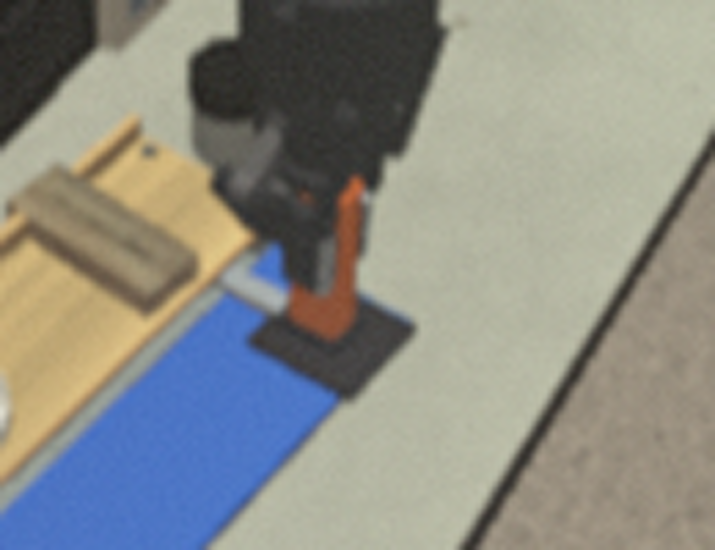

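```bash
python3 -m crank '0 0 0 -1 0 0 0;0 0 0 -1 0 0 0;0 0 0 0 0 0 0'; python3 -m crank '0 0 0 -1 0 0 0;0 0 0 0 0 0 0'
```

```text
time_s: 10.48
tool_pos: [489.4, 61.6, 60.0]
tcp_rot: [[-0.993, 0.117, 0.0], [0.117, 0.993, -0.0], [-0.0, -0.0, -1.0]]
force: [0.8, -0.0, -0.6]
finger_gap: 0.206
time_s: 10.72
tool_pos: [490.4, 61.5, 60.0]
tcp_rot: [[-0.993, 0.117, 0.0], [0.117, 0.993, 0.0], [-0.0, 0.0, -1.0]]
force: [0.8, -0.2, -1.5]
finger_gap: 0.2
```

```bash
cat > chk.py <<'E'
from h import *
import sys
s=telemetry.sense();f=s["force"];t=s["wrist_torque"]
print("chk",sh(s["tool_pos"]),"fx %.1f fy %.1f tz %.3f"%(f[:2]@XS,f[:2]@YS,t[2]))
sys.exit(abs(t[2])>0.2 or abs(f[:2]@YS)>4 or abs(f[:2]@XS)>4)
E
python3 chk.py
python3 -m crank '0 0 0 0 2 0 0;0 0 0 0 4 0 0;0 0 0 0 4 0 0;0 0 0 0 4 0 0;0 0 0 0 4 0 0;0 0 0 0 2 0 0;0 0 0 0 0 0 0' |grep force; python3 chk.py
python3 -m crank '0 0 0 0 1 0 0;0 0 0 0 1 0 0' | grep force && python3 chk.py && python3 -m crank '0 0 0 0 1 0 0;0 0 0 0 1 0 0' | grep force && python3 chk.py && python3 -m crank '0 0 0 0 1 0 0;0 0 0 0 1 0 0' | grep force && python3 chk.py && python3 -m crank '0 0 0 0 1 0 0;0 0 0 0 1 0 0' | grep force && python3 chk.py
```

```text
chk [-85.7 -91.9] fx 0.8 fy -0.1 tz 0.022
force: [-0.0, -0.1, -1.8]
chk [-85.8 -71.8] fx -0.0 fy -0.1 tz 0.005
force: [0.4, 0.3, -1.4]
chk [-85.8 -70. ] fx 0.4 fy 0.4 tz 0.006False
False
False
```

```bash
sed -i 's/^sys.exit(\(.*\))$/sys.exit(int(\1))/' chk.py
python3 chk.py; python3 -m crank '0 0 0 0 1 0 0;0 0 0 0 1 0 0' >/dev/null && python3 chk.py && python3 -m crank '0 0 0 0 1 0 0;0 0 0 0 1 0 0' >/dev/null && python3 chk.py && python3 -m crank '0 0 0 0 1 0 0;0 0 0 0 1 0 0' >/dev/null && python3 chk.py && python3 -m crank '0 0 0 0 1 0 0;0 0 0 0 1 0 0' >/dev/null && python3 chk.py && python3 -m crank '0 0 0 0 1 0 0;0 0 0 0 1 0 0' >/dev/null && python3 chk.py && python3 -m crank '0 0 0 0 1 0 0;0 0 0 0 1 0 0' >/dev/null && python3 chk.py
```

```text
chk [-85.8 -70. ] fx 0.4 fy 0.4 tz 0.006
chk [-85.8 -67.8] fx 0.5 fy 0.5 tz -0.016
chk [-85.8 -65.8] fx -0.2 fy -0.2 tz -0.027
chk [-85.8 -63.9] fx -0.2 fy -1.0 tz 0.019
chk [-85.8 -61.8] fx -0.8 fy -0.7 tz -0.058
chk [-85.8 -59.9] fx -0.4 fy 0.0 tz 0.001
chk [-85.8 -57.9] fx -0.5 fy -1.1 tz 0.012
```

```bash
python3 -m crank '0 0 0 0 1 0 0;0 0 0 0 1 0 0' >/dev/null && python3 chk.py && python3 -m crank '0 0 0 0 1 0 0;0 0 0 0 1 0 0' >/dev/null && python3 chk.py && python3 -m crank '0 0 0 0 1 0 0;0 0 0 0 1 0 0' >/dev/null && python3 chk.py && python3 -m crank '0 0 0 0 1 0 0;0 0 0 0 1 0 0' >/dev/null && python3 chk.py && python3 -m crank '0 0 0 0 1 0 0;0 0 0 0 1 0 0' >/dev/null && python3 chk.py && python3 -m crank '0 0 0 0 1 0 0;0 0 0 0 1 0 0' >/dev/null && python3 chk.py && python3 -m crank '0 0 0 0 1 0 0;0 0 0 0 1 0 0' >/dev/null && python3 chk.py && python3 -m crank '0 0 0 0 1 0 0;0 0 0 0 1 0 0' >/dev/null && python3 chk.py && python3 -m crank '0 0 0 0 1 0 0;0 0 0 0 1 0 0' >/dev/null && python3 chk.py && python3 -m crank '0 0 0 0 1 0 0;0 0 0 0 1 0 0' >/dev/null && python3 chk.py
```

```text
chk [-85.8 -55.8] fx 1.7 fy -0.0 tz 0.004
chk [-85.8 -53.9] fx 0.0 fy 1.0 tz -0.071
chk [-85.8 -51.8] fx -0.2 fy -0.3 tz 0.001
chk [-85.8 -49.9] fx -0.3 fy 0.2 tz -0.024
chk [-85.8 -47.9] fx 0.3 fy 0.1 tz 0.012
chk [-85.8 -45.8] fx -0.5 fy -0.2 tz -0.031
chk [-85.8 -43.8] fx -0.8 fy -0.2 tz 0.066
chk [-85.8 -41.8] fx -0.2 fy 0.6 tz 0.016
chk [-85.8 -39.9] fx 0.7 fy -0.4 tz 0.005
chk [-85.8 -37.8] fx 0.1 fy 0.0 tz 0.016
```

```bash
python3 -m crank '0 0 0 0 1 0 0;0 0 0 0 1 0 0' >/dev/null && python3 chk.py && python3 -m crank '0 0 0 0 1 0 0;0 0 0 0 1 0 0' >/dev/null && python3 chk.py && python3 -m crank '0 0 0 0 1 0 0;0 0 0 0 1 0 0' >/dev/null && python3 chk.py && python3 -m crank '0 0 0 0 1 0 0;0 0 0 0 1 0 0' >/dev/null && python3 chk.py && python3 -m crank '0 0 0 0 1 0 0;0 0 0 0 1 0 0' >/dev/null && python3 chk.py && python3 -m crank '0 0 0 0 1 0 0;0 0 0 0 1 0 0' >/dev/null && python3 chk.py && python3 -m crank '0 0 0 0 1 0 0;0 0 0 0 1 0 0' >/dev/null && python3 chk.py && python3 -m crank '0 0 0 0 1 0 0;0 0 0 0 1 0 0' >/dev/null && python3 chk.py && python3 -m crank '0 0 0 0 1 0 0;0 0 0 0 1 0 0' >/dev/null && python3 chk.py && python3 -m crank '0 0 0 0 1 0 0;0 0 0 0 1 0 0' >/dev/null && python3 chk.py; python3 -c "
from h import *;print(telemetry.sense()['time_s'])"
```

```text
chk [-85.8 -35.8] fx -0.2 fy 0.7 tz 0.033
chk [-85.8 -33.9] fx 0.1 fy -0.3 tz 0.050
chk [-85.8 -31.8] fx -0.3 fy -0.9 tz -0.007
chk [-85.8 -29.9] fx -0.1 fy -0.5 tz -0.081
chk [-85.8 -27.9] fx 0.7 fy -0.3 tz -0.076
chk [-85.8 -25.8] fx 0.3 fy -0.5 tz -0.053
chk [-85.8 -24.3] fx -0.5 fy -3.6 tz -0.196
chk [-85.9 -23.4] fx -1.7 fy -6.8 tz -0.554
17.85
```

```bash
python3 -m crank '0 0 0 0 -1.2 0 0;0 0 0 0 -1.1 0 0;0 0 0 0 0 0 0' >/dev/null; python3 chk.py
```

```text
chk [-85.8 -24.3] fx -1.3 fy -2.2 tz -0.253
```

```bash
python3 -m crank '0 0 0 0 -0.4 0 0;0 0 0 0 0 0 0' >/dev/null; python3 chk.py;  python3 -m crank '0 0 0 2 0 0 0;0 0 0 2 0 0 0;0 0 0 2 0 0 0' >/dev/null; python3 chk.py && python3 -m crank '0 0 0 2 0 0 0;0 0 0 2 0 0 0' >/dev/null; python3 chk.py &&  python3 -m crank '0 0 0 1.5 0 0 0;0 0 0 1.5 0 0 0' >/dev/null; python3 chk.py && python3 -m crank '0 0 0 1.5 0 0 0;0 0 0 1.5 0 0 0' >/dev/null; python3 chk.py && python3 -m crank '0 0 0 1.5 0 0 0;0 0 0 1.5 0 0 0' >/dev/null; python3 chk.py
```

```text
chk [-85.8 -24.4] fx 0.1 fy -1.7 tz -0.139
chk [-91.9 -24.2] fx -0.5 fy -0.6 tz -0.030
chk [-96.  -24.5] fx -1.0 fy 0.7 tz 0.007
chk [-98.9 -24.6] fx -0.6 fy 0.1 tz 0.002
chk [-101.9  -24.6] fx 0.3 fy -0.5 tz -0.016
chk [-104.9  -24.6] fx -0.1 fy 0.5 tz -0.003
```

```bash
python3 -m crank '0 0 0 2 0 0 0;0 0 0 2 0 0 0;0 0 0 2 0 0 0' >/dev/null; python3 chk.py && python3 -m crank '0 0 0 2 0 0 0;0 0 0 2 0 0 0;0 0 0 2 0 0 0' >/dev/null; python3 chk.py &&  python3 -m crank '0 0 0 2 0 0 0;0 0 0 2 0 0 0;0 0 0 2 0 0 0' >/dev/null; python3 chk.py && python3 -m crank '0 0 0 2 0 0 0;0 0 0 2 0 0 0;0 0 0 2 0 0 0' >/dev/null; python3 chk.py && python3 -m crank '0 0 0 2 0 0 0;0 0 0 2 0 0 0;0 0 0 2 0 0 0;0 0 0 2 0 0 0' >/dev/null; python3 chk.py
python3 - <<'E'
from h import *
c=camera("scene");cv2.imwrite(f"pics/scene7.png",cv2.resize(c["pixels"][160:300,190:350,::-1],None,fx=4.2,fy=4.2,interpolation=cv2.INTER_CUBIC))
E
```

```text
chk [-110.9  -24.6] fx 0.4 fy 0.2 tz -0.027
chk [-116.9  -24.6] fx -0.4 fy -0.2 tz -0.039
chk [-122.9  -24.6] fx 0.4 fy -0.5 tz -0.061
chk [-128.9  -24.6] fx 0.9 fy -0.2 tz -0.058
chk [-136.9  -24.6] fx 0.2 fy 0.2 tz -0.028
```

View pics/scene7.png

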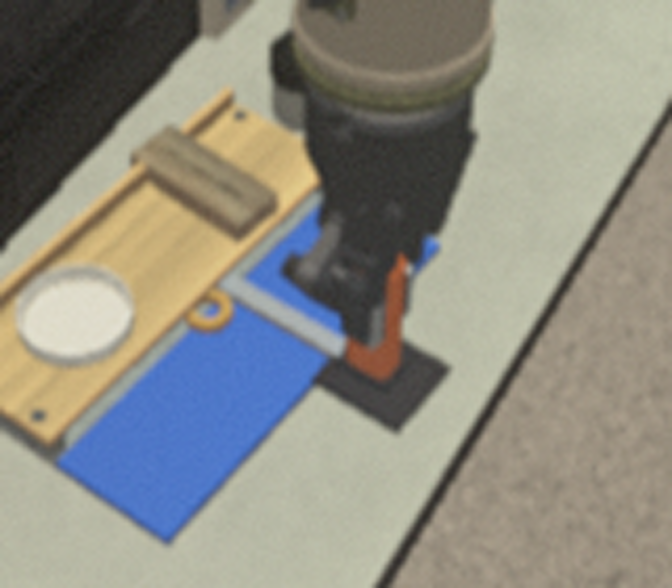

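```bash
python3 -m crank '0 0 0 2 0 0 0;0 0 0 2 0.7 0 0;0 0 0 2 0.7 0 0;0 0 0 2 0.6 0 0' >/dev/null; python3 chk.py &&  python3 -m crank '0 0 0 3 0 0 0;0 0 0 3 0 0 0;0 0 0 3 0 0 0;0 0 0 2 0 0 0;0 0 0 0 0 0 0' >/dev/null; python3 chk.py
python3 - <<'E'
from h import *
c=camera("scene");cv2.imwrite(f"pics/scene8.png",cv2.resize(c["pixels"][160:300,190:350,::-1],None,fx=4.2,fy=4.2,interpolation=cv2.INTER_CUBIC))
E
```

```text
chk [-144.9  -22.6] fx 0.4 fy -0.4 tz 0.018
chk [-156.   -22.6] fx 0.4 fy 0.4 tz -0.013
```

View pics/scene8.png

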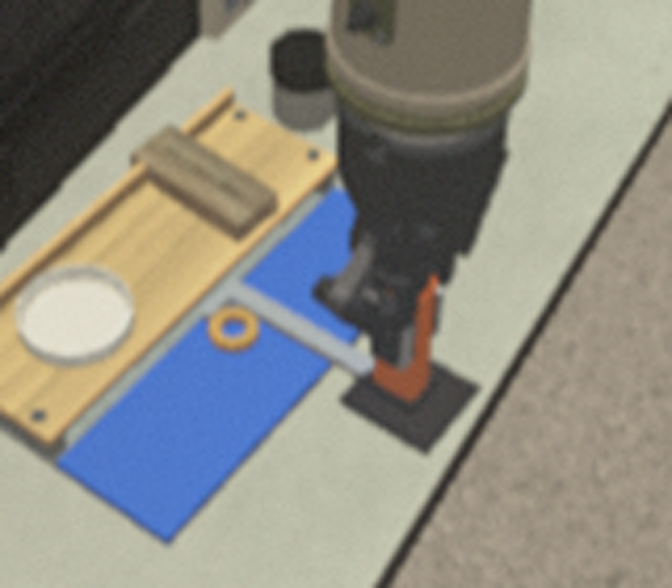

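```bash
python3 -m crank '0 0 0 2 0 0 0;0 0 0 3 0 0 0;0 0 0 3 0 0 0;0 0 0 3 0 0 0;0 0 0 3 0 0 0;0 0 0 0 0 0 0' >/dev/null; python3 chk.py
python3 - <<'E'
from h import *
c=camera("scene");px=c["pixels"];cv2.imwrite(f"pics/scene9.png",cv2.resize(px[160:300,190:350,::-1],None,fx=4.2,fy=4.2,interpolation=cv2.INTER_CUBIC))
hsv=cv2.cvtColor(px,cv2.COLOR_RGB2HSV);m=(hsv[...,0]>8)&(hsv[...,0]<28)&(hsv[...,1]>130);m[:220]=0;m[:,:190]=0;m[300:]=0;m[:,290:]=0
m=big(m);v,u=np.nonzero(m);print(m.sum(),u.min(),u.max(),v.min(),v.max(),sh(onplane(c,"scene",((u.min()+u.max())/2,(v.min()+v.max())/2),9.5)))
E
```

```text
chk [-170.1  -22.6] fx 1.2 fy -0.9 tz -0.011
20 285 289 250 255 [-158.5  -26.6]
```

View pics/scene9.png

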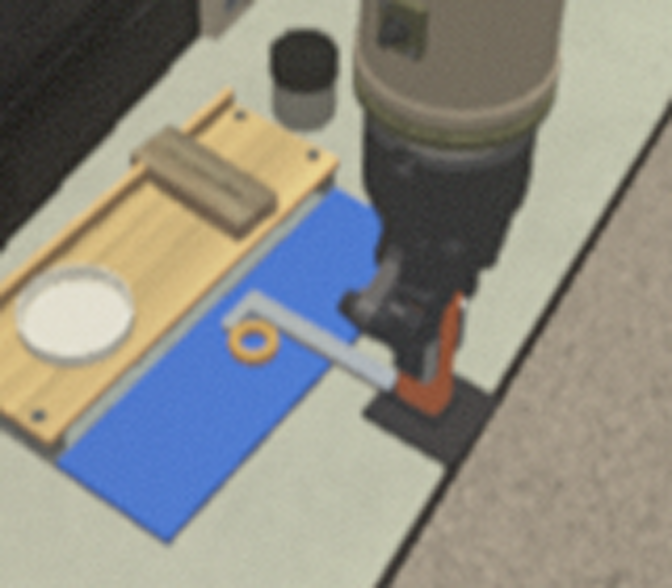

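```bash
python3 -m crank '0 0 0 -1 -1 0 0;0 0 0 0 0 -4 0;0 0 0 0 0 -10 0;0 0 0 0 0 -20 0;0 0 0 0 0 -25 0;0 0 0 0 0 -16 0;0 0 0 0 0 0 0'
python3 - <<'E'
from h import *
for n in ["scene","side"]:
    c=camera(n);cv2.imwrite(f"pics/{n}10.png",c["pixels"][:,:,::-1])
E
```

```text
time_s: 24.75
tool_pos: [416.7, 139.3, 136.2]
tcp_rot: [[-0.993, 0.117, 0.003], [0.117, 0.993, 0.001], [-0.002, 0.001, -1.0]]
force: [-0.2, 0.3, -1.7]
finger_gap: 0.204
```

View pics/scene10.png

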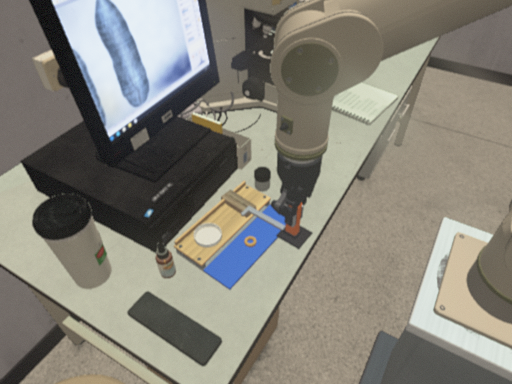

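View pics/side10.png

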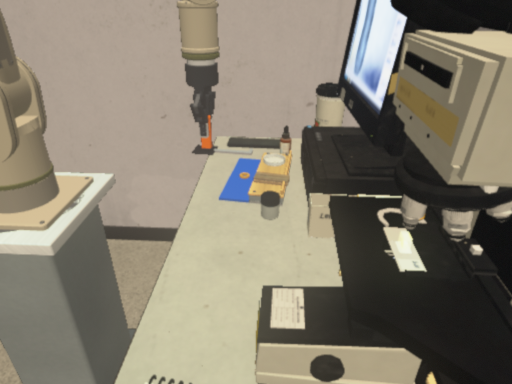

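```bash
python3 -m crank '0 0 0 -9.6 -30 0 0;0 0 0 -13.6 -44 0 0;0 0 0 -13.6 -44 0 0;0 0 0 -13.6 -44 0 0;0 0 0 -13.6 -44 0 0;0 0 0 -13.6 -44 0 0;0 0 0 -13.6 -44 0 0;0 0 0 -11.4 -35.5 0 0'
python3 -m crank '0 0 0 0 0 10 0;0 0 0 0 0 20 0;0 0 0 0 0 20 0;0 0 0 0 0 17 0;0 0 0 0 0 9 0;0 0 0 0 0 3 0;0 0 0 0 0 0 0'
python3 - <<'E'
from h import *
for n in ["side"]:
    c=camera(n);cv2.imwrite(f"pics/{n}11.png",cv2.resize(c["pixels"][150:320,150:330,::-1],None,fx=3.5,fy=3.5,interpolation=cv2.INTER_CUBIC))
print(telemetry.sense()["tool_pos"],telemetry.sense()["force"])
E
```

```text
time_s: 25.85
tool_pos: [478.8, -202.0, 133.7]
tcp_rot: [[-0.993, 0.118, -0.002], [0.118, 0.993, 0.0], [0.002, -0.0, -1.0]]
force: [1.0, 1.1, -2.2]
finger_gap: 0.205
time_s: 26.72
tool_pos: [479.6, -200.2, 56.3]
tcp_rot: [[-0.993, 0.117, 0.0], [0.117, 0.993, -0.0], [-0.0, -0.0, -1.0]]
force: [-0.7, -0.3, -1.9]
finger_gap: 0.201
[ 479.7086439  -200.29717903   56.49061968] [-0.44890764 -0.25910035 -0.5392934 ]
```

View pics/side11.png

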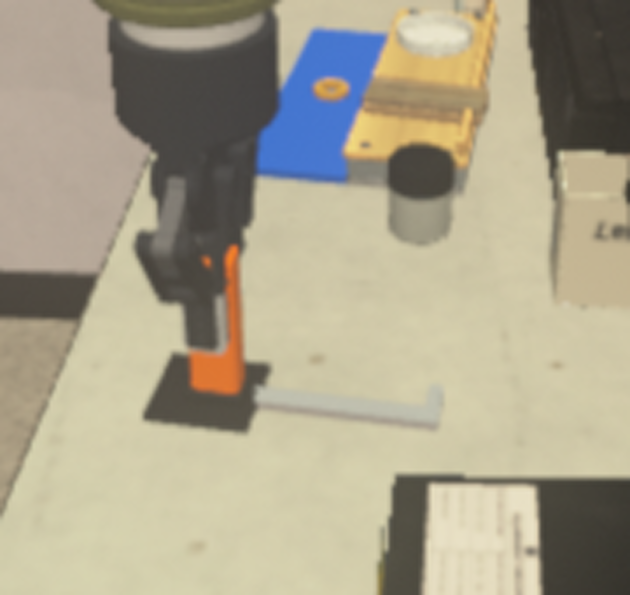

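Clear bench below. Lower gently until it touches.

```bash
python3 -m crank '0 0 0 0 0 1.5 0;0 0 0 0 0 1.5 0;0 0 0 0 0 0 0' | grep -v rot;  python3 -m crank '0 0 0 0 0 0.6 0;0 0 0 0 0 0 0' | grep -v rot
```

```text
time_s: 27.15
tool_pos: [479.3, -200.2, 53.0]
force: [0.5, 0.2, -0.9]
finger_gap: 0.201
time_s: 27.4
tool_pos: [479.5, -200.2, 52.5]
force: [-0.0, 0.3, -1.7]
finger_gap: 0.202
```

```bash
python3 -m crank '0 0 0 0 0 0.5 0;0 0 0 0 0 0 0' | grep -v rot;python3 -m crank '0 0 0 0 0 0 30;0 0 0 0 0 0 60;0 0 0 0 0 0 85;0 0 0 0 0 0 85;0 0 0 0 0 0 85;0 0 0 0 0 0 85;0 0 0 0 0 0 85;0 0 0 0 0 0 85'| grep -v rot;  python3 -m crank '0 0 0 0 0 -10 85;0 0 0 0 0 -20 85;0 0 0 0 0 -25 85;0 0 0 0 0 -25 85;0 0 0 0 0 -20 85;0 0 0 0 0 -10 85;0 0 0 0 0 0 85'| grep -v rot
python3 - <<'E'
from h import *
for n in ["side","scene"]:
    c=camera(n);cv2.imwrite(f"pics/{n}12.png",c["pixels"][:,:,::-1])
E
```

```text
time_s: 27.65
tool_pos: [479.4, -200.2, 52.3]
force: [-2.8, 2.1, 4.8]
finger_gap: 0.202
time_s: 28.65
tool_pos: [479.4, -200.2, 51.9]
force: [-0.7, 0.6, -0.1]
finger_gap: 0.988
time_s: 29.52
tool_pos: [479.7, -200.3, 162.5]
force: [0.2, 0.6, 0.2]
finger_gap: 0.994
```

View pics/scene12.png

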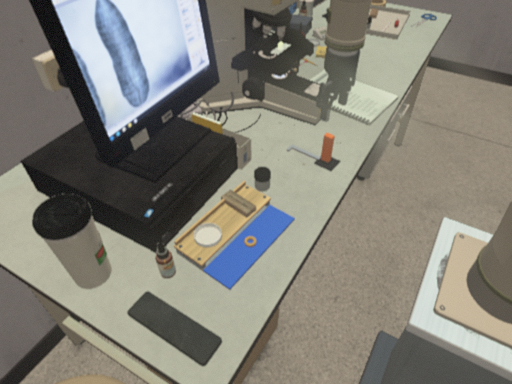

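View pics/side12.png

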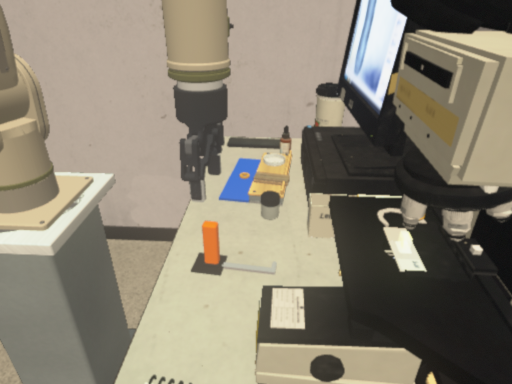

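Run:
```python
from h import *
c=camera("scene");print("ring",sh(onplane(c,"scene",(250.3,240.8),9.5)))
for n,rs in dict(scene=[("case",250,160,275,195),("bottle",148,232,180,282)],side=[("case",255,185,285,225),("bottle",276,120,296,155)]).items():
    a=cv2.imread(f"pics/{n}0.png").astype(int);b=cv2.imread(f"pics/{n}12.png").astype(int)
    for nm,x0,y0,x1,y1 in rs: print(n,nm,np.abs(a-b)[y0:y1,x0:x1].mean().round(2))
robot.hand_in();print(telemetry.sense()["time_s"])
```

```text
ring [-74.1  -3.8]
scene case 2.83
scene bottle 2.79
side case 6.27
side bottle 6.82
the job is handed in; nothing more can be done
the job is handed in; nothing more can be done
```

The ring is out from under the shelf and wholly on the blue pad. The probe stands on the bare bench to the right, off the pad. I handed the job in at about 30 s.

- **Search:** I gripped the probe by its handle and slid the blade in at the empty right end. I swept left in 2 mm steps, checking force after each. The ring began to move at about y = -30 (shelf frame) and stopped against the foot at about y = -25. The highest force I read there was about 7 N, well under the 20 N limit.
- **Drag:** I eased off the contact, pulled the ring out onto the pad and lifted the blade clear of it. Then I set the probe down; the contact force with the bench was about 6 N.
- **Last checks:** The ring's centre measured about (-74, -4) mm in the shelf's frame, so its edges span x = -88 to -60 mm and the pad covers -111.5 to -37.5 mm. The probe is upright and the gripper is open, 110 mm above where it let go.
- **Bottle and case:** In the scene camera they look unmoved: the difference from the start image was only about 3 grey levels. The side camera difference was larger, 6 to 7 levels. I put that down to noise and edge shading but did not look into it; both look in place by eye.
- **Disagreement:** Points I picked by eye in close-up pictures differed by 2 to 7 mm from the fitted shelf position. No unexpected contact showed up in the force readings.

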